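# Turn the menu leaf over

### The job

Turn the wide leaf of the menu stand over the ridge with your fingertips: push it up from beneath its free edge on the left, over, and press it down until it lies flat on the right-hand side. Do not grip the leaf between the fingers, leave the narrow leaf as it is, do not disturb the things standing round it, and finish with the hand clear.

Things in the scene. Friction and masses are not known exactly. Their poses are not given: they have to be found in the camera images.
- stand: low grey menu stand fixed to the counter: foot plate 208 (x) x 150 (y) x 8 mm; a 14 mm thick ridge along x over its middle, 63 mm high; rest rails at y = +66 and -66 mm, tops at z 66 mm. The leaves reach 135 mm from the ridge, so flat they stick out 60 mm beyond the plate, underside 66 mm above the counter. Origin under its centre, z up; +y roughly to the robot's left
- wide_leaf (a joint): angle of the wide leaf (98 mm wide) about its hinge on the ridge, rad: 0 = flat on the left rest rail (stand's +y side), pi/2 = straight up, pi = flat on the right rest rail (-y side). Hinge friction (0.14 N m; leaf 0.12 kg) keeps it at any angle it is left at; 2 to 3 N at the free edge turn it. Starts between 0 and 0.3
- narrow_leaf (a joint): angle of the narrow leaf (66 mm wide) about its hinge on the ridge, rad: 0 = flat on the left rest rail (stand's +y side), pi/2 = straight up, pi = flat on the right rest rail (-y side). Hinge friction (0.14 N m; leaf 0.12 kg) keeps it at any angle it is left at; 2 to 3 N at the free edge turn it. Starts between 0 and 0.3
- wide_hinge (a point): point on the hinge axis of the wide leaf, at the middle of its width, 70 mm above the counter; axes as the stand's. The two leaves sit one behind the other along the ridge, centres 52 mm either side of its middle; which is nearer the robot changes
- narrow_hinge (a point): the same point of the narrow leaf
- wide_edge (a point): middle of the free edge of the wide leaf, 135 mm from its hinge axis, in mid-thickness; y points away from the hinge, z is up at joint value 0. The leaf is a rigid panel, 8 mm thick (4 mm to each side of the plane through the hinge axis), its outermost 4 mm only 4 mm thick
- narrow_edge (a point): the same point of the narrow leaf
- shaker_white: glass shaker with white filling and a grey domed cap, 44 mm across, 90 mm tall, standing loose beside the -x end of the stand; origin under its centre
- shaker_grey: glass shaker with dark grey filling and a grey domed cap, 44 mm across, 90 mm tall, standing loose beside the -x end of the stand; origin under its centre
- sauce: white sauce bottle with blue cap, 53 x 87 x 174 mm, standing loose to the right of the stand; origin under its centre
- yoghurt: yoghurt tub, 72 mm across, 71 mm tall, standing loose to the left of the stand; origin under its centre
- chocolate_bar: wrapped chocolate bar, 80 x 203 x 11 mm, lying loose to the left of the stand; origin under its centre
- can: orange drinks can, 66 mm across, 115 mm tall, standing loose to the right of the stand; origin under its centre

How it is judged:
At the end, for the whole second after the job is handed in: the wide leaf lies flat on the right-hand side (joint above 3.05 rad, that is within about 5 degrees of flat) and at rest, the free edge of the narrow leaf is within 25 mm of where it was, and every loose thing stands within 30 mm of where it stood (value of joint wide_leaf above 3.05 rad and velocity of joint wide_leaf between -0.1 and 0.1 rad/s and distance of narrow_edge from where it was at the start of the episode below 0.025 m and distance of each of shaker_white, shaker_grey, sauce, yoghurt, chocolate_bar, can from where it was at the start of the episode below 0.03 m); the robot touches nothing.
It fails at once if the wide leaf is gripped: fingers press on both of its faces at once (contact force between the fingers and wide_leaf_c3 above 1 N and contact force between the fingers and wide_leaf_c4 above 1 N).
It fails at once if the narrow leaf is moved (its free edge by more than 25 mm) (distance of narrow_edge from where it was at the start of the episode above 0.025 m).
It fails at once if a thing standing round the stand is moved, lifted or carried (by more than 30 mm) (distance of any of shaker_white, shaker_grey, sauce, yoghurt, chocolate_bar, can from where it was at the start of the episode above 0.03 m).
It also fails if it takes over 40 s, if anything falls off the work surface, if the arm or the gripper's body presses on something with over 40 N, if the wrist force passes 120 N, or if a joint passes its speed limit or range.

### The arm

A 6-joint arm with a two-finger parallel gripper is mounted at the origin on a cart in front of the work surface, level with it; the furniture and walls round the work are solid. World frame = base frame: x ahead of the robot, y to its left, z up, the work surface at z = 0. Lengths are in m, angles in rad, forces in N, time in s.
With the tool pointing down it reaches from about 0.275 to 0.85 m from the base axis. Payload 5.2 kg.
Tool frame: the origin (TCP) lies between the finger pads; the fingertips stand 14 mm ahead of it and the grasp point (between the pads) lies 5 mm behind it; z points along the fingers, y is the line along which they close (so a half turn about z gives the same grasp; the last joint's range is limited). The gripper opens to 85 mm and grips with 20 to 120 N. Pads are 22 mm wide; open, the fingers measure 114 mm over their backs; the gripper's body (76 mm by 85 mm) begins 54 mm behind the grasp point. The pads swing forward as they close: fully open they stand 13 mm farther back than shut.
Start: joints at [0.98, 0.259, 1.535, -0, 1.348, -0.203], TCP at [0.208, 0.509, 0.245] pointing down, gripper open.
Joint ranges: [-3.14, 3.14], [-0.91, 2.08], [0.19, 2.58], [-1.22, 4.36], [0.22, 2.71], [-3.12, 3.12]. Speed limits (rad/s): [2.57, 2.57, 3.14, 3.14, 3.14, 3.14].

### API

Orientations are given as [roll, pitch, yaw] about the fixed x, y, z axes, in that order (R = Rz(yaw) Ry(pitch) Rx(roll)).
In Python, from station import manip gives the robot as it stands.
- The arm moves only by the tool jog_arm, never from a script. Its argument "motion" is a list of rows, each a list of 2 entries, a list of its own where there are three numbers: the shift along the tool's x, y, z in m, then the turn, a rotation vector about the tool's x, y, z in degrees. A call has 1 to 8 rows; each row shifts and turns the commanded pose from where the row before left it, along the tool's axes as they then stand; what a row does not reach is not made up. A row lasts 1/12 s, in which the tool goes at most 41.7 mm and 7.16 degrees, less where a joint would pass 70% of its speed; a pose out of reach is approached as far as the arm can. A call with a gripper value outside its range is refused whole. "jaw" is the closure, from 0 (fully open) to 1 (shut), set as the call begins (left out, the last holds). The fingers move at their own pace and stop on an object; "force" is the grip in N (left out, the last holds). Time passes only in rows, so rows that do not move let the fingers close. It gives the time, the measured TCP pose, the force, the opening and the grip force at its end, in the units of the state.
- manip.state(): the state, without advancing time (a new reading comes with each control period).
- manip.capture(name): name is "side" or "top" or "wrist"; returns a dict with "image" (420x560x3 uint8, blue, green, red), "z_map" (420x560 float32, m along the optical axis (not along the pixel's ray), 0 where there is no reading), "intrinsics" (3x3 intrinsics, pixels), "extrinsics" (4x4, takes a point from camera to world coordinates); the wrist camera has in their place "T_tool_cam" (4x4, takes a point from camera to tool coordinates, whose origin is the TCP and whose axes are the flange's). Camera axes: x right, y down, z forward; pixel columns grow to the right and rows downward; lengths in m; the calibration is good to about 2 mm. A picture is of the moment at which its call begins: read the wrist's pose just before it.
- manip.job_done(): hands the job in; it is judged then, once.
The state is a dict: "time_s": time; "joint_pos": joint angles; "qd": joint speeds; "effort": joint torques, N m; "position": TCP position; "orientation": TCP orientation; "wrist_force": force on the tool from outside, world axes, zero at the start; "wrist_torque": the same for the moment, N m; "width": finger opening in m; "grip_force": force on a finger pad.
Only numpy, scipy, OpenCV 4.12 (cv2) and the standard library are available. Lean on these libraries where they do the work, as an engineer would, in place of code of your own. Each camera call takes 0.05 s, during which the arm holds its last target. There are 200 camera calls.

## Working session

There is one attempt and no reset: what is moved stays moved. The work goes in short steps, Python scripts to look and compute and a tool call to move; the robot and the scene stay as the last step left them, time stands still between calls to the robot, and variables do not carry over. Pictures are saved under pics/ and viewed, at most 10 in all, crops included, and the job is handed in when it is done.

Besides the shell and the picture viewer there is one more tool, called as a command line: name --argument value ..., lists and objects as JSON in quotes. jog_arm: Moves the arm, as the interface text tells. Its arguments: {"type":"object","properties":{"motion":{"type":"array"},"jaw":{"type":"number"},"force":{"type":"number"}},"required":["motion"]}

```bash
mkdir -p pics; cat > h.py <<'E'
import numpy as np, cv2
from station import manip
def cloud(c):
    z=c["z_map"];K=c["intrinsics"];T=c["extrinsics"]
    v,u=np.indices(z.shape)
    p=np.stack([(u-K[0,2])/K[0,0]*z,(v-K[1,2])/K[1,1]*z,z,np.ones_like(z)],-1)@T.T
    p=p[...,:3];p[z==0]=np.nan
    return p
E
python3 - <<'E'
from h import *
s=manip.state();print({k:np.round(v,3) for k,v in s.items()})
for n in("side","top"):
    c=manip.capture(n);cv2.imwrite(f"pics/{n}0.png",c["image"]);np.save(f"{n}0.npy",cloud(c))
    print(n,np.round(c["extrinsics"],3).tolist())
p=np.load("top0.npy")
# height map
x0,x1,y0,y1=.15,.95,-.5,.5
q=p[np.isfinite(p[...,2])]
H=np.zeros((400,500))
i=((q[:,0]-x0)/.002).astype(int);j=((q[:,1]-y0)/.002).astype(int)
m=(i>=0)&(i<400)&(j>=0)&(j<500)
np.maximum.at(H,(i[m],j[m]),q[m,2])
im=cv2.applyColorMap(np.clip(H/.2*255,0,255).astype(np.uint8),cv2.COLORMAP_JET)[::-1,::-1].copy()
cv2.imwrite("pics/hm0.png",im)
E
```

```text
{'time_s': np.float64(0.0), 'joint_pos': array([ 0.98 ,  0.259,  1.536,  0.   ,  1.348, -0.203]), 'qd': array([-0.   ,  0.   ,  0.001,  0.   , -0.002,  0.   ]), 'effort': array([-2.0000e-03, -4.4601e+01, -2.9058e+01, -1.0000e-03,  1.2000e-02,
       -0.0000e+00]), 'position': array([0.208, 0.509, 0.244]), 'orientation': array([-3.14 , -0.   ,  2.754]), 'wrist_force': array([0.241, 0.292, 1.254]), 'wrist_torque': array([-0.006,  0.032,  0.034]), 'grip_force': np.float64(0.0), 'width': np.float64(0.085)}
side [[0.806, 0.298, -0.512, 1.158], [0.593, -0.414, 0.691, -0.923], [-0.006, -0.86, -0.509, 0.765], [0.0, 0.0, 0.0, 1.0]]
top [[0.488, -0.772, 0.407, -0.103], [-0.873, -0.432, 0.228, -0.356], [-0.001, -0.466, -0.885, 1.41], [0.0, 0.0, 0.0, 1.0]]
```

View pics/top0.png

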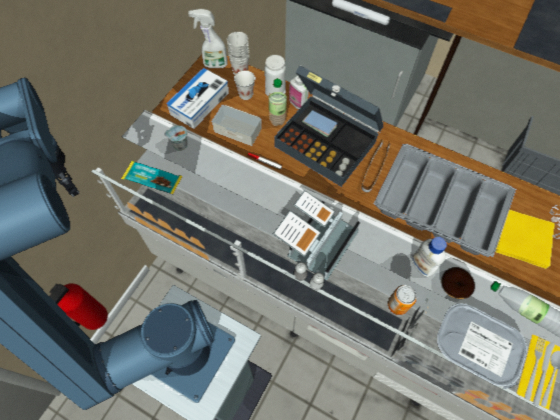

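View pics/side0.png

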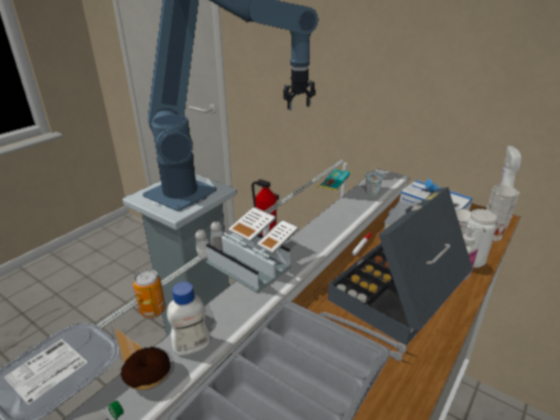

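View pics/hm0.png

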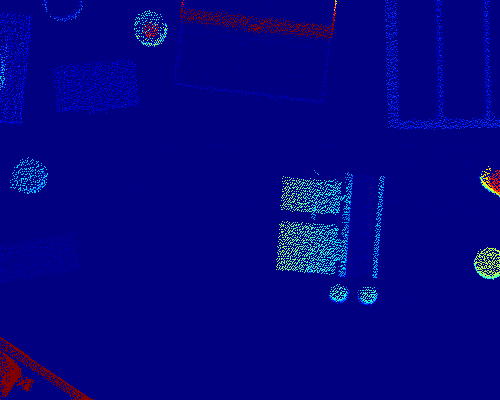

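Top view: wide leaf at about (298,233) px, nearer the robot, with the narrow leaf at (313,207) behind it. The shakers are at (301,270)/(318,281), at the -x end. The bar is at (150,177), the tub at (177,137), the can at (402,299) and the sauce at (430,255). A white rail runs along the front of the counter.

```bash
python3 - <<'E'
from h import *
p=np.load("top0.npy")
for u,v in [(98,172),(238,245),(240,262),(180,213),(300,287),(340,311),(389,338),(301,268),(318,281),(402,292),(150,177),(177,137)]:
    print((u,v),np.round(p[v,u],3))
ps=[np.load(n+"0.npy").reshape(-1,3) for n in("top","side")]
for n,q in zip(("top","side"),ps):
    q=q[np.isfinite(q[:,2])]
    for nm,(xa,xb) in dict(wide=(.415,.49),narrow=(.53,.58)).items():
        m=(q[:,0]>xa)&(q[:,0]<xb)&(q[:,1]>-.17)&(q[:,1]<-.04)&(q[:,2]>.06)
        w=q[m]
        A=np.c_[w[:,:2],np.ones(len(w))];co=np.linalg.lstsq(A,w[:,2],rcond=None)[0]
        r=w[:,2]-A@co;print(n,nm,len(w),co.round(3),r.std().round(4),"slope",np.arctan(np.hypot(*co[:2])).round(3), 'ymax',np.percentile(w[:,1],99.5).round(3),'z',np.percentile(w[:,2],[1,50,99]).round(3))
    # leaf outline 2D
    for nm,(xa,xb) in dict(wide=(.38,.515),narrow=(.515,.6)).items():
        m=(q[:,0]>xa)&(q[:,0]<xb)&(q[:,1]>-.165)&(q[:,1]<-.03)&(q[:,2]>.06)
        r=cv2.minAreaRect((q[m][:,:2]*1000).astype(np.float32));print(nm,np.round(cv2.boxPoints(r)))
    # right rail
    m=(q[:,0]>.38)&(q[:,0]<.62)&(q[:,1]>-.285)&(q[:,1]<-.24)&(q[:,2]>.055)&(q[:,2]<.075)
    w=q[m];print('rail',len(w),np.percentile(w,[2,50,98],axis=0).round(3).tolist(),np.polyfit(w[:,0],w[:,1],1).round(3))
    m=(q[:,0]>.1)&(q[:,0]<.38)&(q[:,2]>.05)&(q[:,1]>-.5)&(q[:,1]<.2);print('front',m.sum(),np.percentile(q[m],[1,50,99],axis=0).round(3).tolist())
E
```

```text
(98, 172) [ 0.362  0.634 -0.014]
(238, 245) [ 0.367  0.052 -0.02 ]
(240, 262) [ 0.364  0.054 -0.17 ]
(180, 213) [ 0.475  0.426 -0.33 ]
(300, 287) [ 0.436 -0.159 -0.33 ]
(340, 311) [ 0.428 -0.334 -0.333]
(389, 338) [ 0.425 -0.533 -0.333]
(301, 268) [ 0.36  -0.181  0.087]
(318, 281) [ 0.35  -0.244  0.084]
(402, 292) [ 0.428 -0.47   0.112]
(150, 177) [0.43  0.449 0.003]
(177, 137) [0.585 0.428 0.066]
top wide 854 [0.022 0.229 0.105] 0.003 slope 0.226 ymax -0.055 z [0.073 0.09  0.105]
top narrow 490 [0.039 0.216 0.093] 0.0035 slope 0.216 ymax -0.063 z [0.076 0.089 0.104]
wide [[ 401. -164.]
 [ 510. -173.]
 [ 519.  -60.]
 [ 410.  -51.]]
narrow [[ 513. -163.]
 [ 589. -169.]
 [ 596.  -66.]
 [ 520.  -61.]]
rail 201 [[0.396, -0.267, 0.057], [0.491, -0.256, 0.064], [0.594, -0.247, 0.069]] [-0.075 -0.219]
front 274 [[0.344, -0.253, 0.051], [0.357, -0.208, 0.081], [0.377, -0.161, 0.092]]
side wide 618 [0.016 0.23  0.109] 0.0023 slope 0.227 ymax -0.057 z [0.074 0.09  0.104]
side narrow 420 [0.026 0.22  0.103] 0.002 slope 0.218 ymax -0.064 z [0.078 0.091 0.102]
wide [[ 404. -164.]
 [ 506. -169.]
 [ 512.  -59.]
 [ 410.  -54.]]
narrow [[ 524. -164.]
 [ 598. -168.]
 [ 603.  -65.]
 [ 529.  -61.]]
rail 256 [[0.4, -0.269, 0.055], [0.507, -0.26, 0.064], [0.599, -0.248, 0.068]] [-0.075 -0.222]
front 271 [[0.101, -0.255, 0.05], [0.371, -0.232, 0.078], [0.38, -0.006, 0.231]]
```

```bash
cat >> h.py <<'E'
from scipy.spatial.transform import Rotation as Ro, Slerp
YAW=np.pi-.065
def ori(tilt): # tilt deg below horizontal, tool x = -stand x
    return Ro.from_euler('z',YAW)*Ro.from_euler('x',180)*Ro.from_euler('x',0) if 0 else Ro.from_euler('ZX',[YAW,np.pi])*Ro.from_euler('x',90-tilt,degrees=True)
def pose():
    s=manip.state();return np.array(s["position"]),Ro.from_euler('xyz',s["orientation"])
def rows(wps,p0=None,R0=None):
    """wps: list of (tip xyz, tilt, n rows); prints rounded tool-frame rows"""
    if p0 is None:p0,R0=pose()
    p,R=p0,R0
    for tip,tilt,n in wps:
        Re=ori(tilt);tip=np.array(tip)
        t0=p+R.apply([0,0,.014]);sl=Slerp([0,1],Ro.concatenate([R,Re]));out=[]
        for k in range(1,n+1):
            Rt=sl(k/n);pt=t0+(tip-t0)*k/n-Rt.apply([0,0,.014])
            d=R.inv().apply(pt-p).round(4);w=np.degrees((R.inv()*Rt).as_rotvec()).round(2)
            out.append([d.tolist(),w.tolist()])
            p=p+R.apply(d);R=R*Ro.from_rotvec(np.radians(w))
        print(tip,tilt);[print('  ',str(o).replace(' ','')) for o in out]
def st():
    s=manip.state();R=Ro.from_euler('xyz',s["orientation"]);z=R.apply([0,0,1])
    print('t',round(float(s["time_s"]),2),'tip',(np.array(s["position"])+.014*z).round(4),'tilt',np.degrees(np.arcsin(-z[2])).round(1),'x',R.apply([1,0,0]).round(3),'F',np.round(s["wrist_force"],1),'q',np.round(s["joint_pos"],2))
E
python3 - <<'E'
from h import *
rows([([.45,.08,.16],35,16)])
E
```

```text
[0.45 0.08 0.16] 35
   [[-0.024,-0.0182,0.0045],[3.4,-0.56,-1.06]]
   [[-0.0236,-0.0184,0.0058],[3.4,-0.55,-1.07]]
   [[-0.0232,-0.0185,0.0072],[3.4,-0.56,-1.06]]
   [[-0.0228,-0.0184,0.0086],[3.4,-0.56,-1.07]]
   [[-0.0223,-0.0182,0.0099],[3.4,-0.55,-1.06]]
   [[-0.0218,-0.0181,0.0112],[3.41,-0.56,-1.07]]
   [[-0.0214,-0.0178,0.0126],[3.4,-0.56,-1.06]]
   [[-0.0209,-0.0173,0.0139],[3.4,-0.55,-1.07]]
   [[-0.0205,-0.0169,0.0152],[3.4,-0.56,-1.06]]
   [[-0.0199,-0.0164,0.0164],[3.4,-0.56,-1.06]]
   [[-0.0195,-0.0157,0.0176],[3.4,-0.55,-1.07]]
   [[-0.019,-0.0149,0.0187],[3.4,-0.56,-1.06]]
   [[-0.0185,-0.0142,0.0198],[3.4,-0.56,-1.07]]
   [[-0.0181,-0.0134,0.0209],[3.4,-0.55,-1.06]]
   [[-0.0176,-0.0123,0.0219],[3.4,-0.56,-1.07]]
   [[-0.0172,-0.0114,0.0228],[3.41,-0.56,-1.06]]
```

jog_arm --motion '[[[-0.024,-0.018,0.0045],[3.4,-0.56,-1.06]],[[-0.0236,-0.0184,0.006],[3.4,-0.56,-1.06]],[[-0.023,-0.0185,0.007],[3.4,-0.56,-1.06]],[[-0.023,-0.018,0.0085],[3.4,-0.56,-1.06]],[[-0.022,-0.018,0.01],[3.4,-0.56,-1.06]],[[-0.022,-0.018,0.011],[3.4,-0.56,-1.06]],[[-0.0215,-0.018,0.0125],[3.4,-0.56,-1.06]],[[-0.021,-0.017,0.014],[3.4,-0.56,-1.06]]]' --jaw 1

```text
time_s: 0.77
position: [0.3312, 0.3009, 0.2081]
orientation: [-2.66, 0.04, 2.916]
wrist_force: [-0.1, -0.6, 0.2]
width: -0.0003
grip_force: 0.0
```

jog_arm --motion '[[[-0.0205,-0.017,0.015],[3.4,-0.56,-1.06]],[[-0.02,-0.0165,0.0165],[3.4,-0.56,-1.06]],[[-0.0195,-0.0155,0.0175],[3.4,-0.56,-1.06]],[[-0.019,-0.015,0.0185],[3.4,-0.56,-1.06]],[[-0.0185,-0.014,0.02],[3.4,-0.56,-1.06]],[[-0.018,-0.0135,0.021],[3.4,-0.56,-1.06]],[[-0.0175,-0.0125,0.022],[3.4,-0.56,-1.06]],[[-0.017,-0.0115,0.023],[3.4,-0.56,-1.06]]]'

```text
time_s: 1.43
position: [0.4518, 0.0913, 0.1682]
orientation: [-2.181, 0.001, 3.077]
wrist_force: [-0.2, -0.4, -0.3]
width: 0.0001
grip_force: 0.0
```

```bash
python3 - <<'E'
from h import *
st();rows([([.445,.02,.07],32,5),([.445,-.04,.048],30,3),([.445,-.082,.048],30,3)])
E
```

```text
t 1.43 tip [0.451  0.0799 0.1602] tilt 34.9 x [-0.998  0.064 -0.001] F [-0.2 -0.4 -0.3] q [ 0.48  0.57  1.66 -0.78  1.55 -0.74]
[0.445 0.02  0.07 ] 32
   [[0.0005,0.008,0.0202],[0.59,0.01,-0.01]]
   [[0.0004,0.0083,0.0201],[0.59,0.02,-0.0]]
   [[0.0004,0.0084,0.02],[0.59,0.01,-0.01]]
   [[0.0005,0.0087,0.02],[0.59,0.02,-0.01]]
   [[0.0004,0.0089,0.0198],[0.58,0.01,-0.01]]
[ 0.445 -0.04   0.048] 30
   [[-0.0013,-0.0042,0.0208],[0.67,0.0,0.0]]
   [[-0.0013,-0.004,0.0209],[0.67,0.0,0.0]]
   [[-0.0013,-0.0037,0.0209],[0.66,0.0,0.0]]
[ 0.445 -0.082  0.048] 30
   [[-0.0009,-0.007,0.0121],[0.0,0.0,0.0]]
   [[-0.0009,-0.007,0.0121],[0.0,0.0,0.0]]
   [[-0.0009,-0.0069,0.0121],[0.0,0.0,0.0]]
```

jog_arm --motion '[[[0.0005,0.008,0.02],[0.6,0,0]],[[0.0005,0.0085,0.02],[0.6,0,0]],[[0.0005,0.0085,0.02],[0.6,0,0]],[[0.0005,0.0085,0.02],[0.6,0,0]],[[0.0005,0.009,0.02],[0.6,0,0]],[[-0.0013,-0.004,0.021],[0.65,0,0]],[[-0.0013,-0.004,0.021],[0.65,0,0]],[[-0.0013,-0.004,0.021],[0.65,0,0]]]'

```text
time_s: 2.1
position: [0.4447, -0.0274, 0.054]
orientation: [-2.096, 0.001, 3.077]
wrist_force: [-0.2, 0.1, -0.9]
width: -0.0002
grip_force: 0.0
```

jog_arm --motion '[[[-0.001,-0.007,0.012],[0,0,0]],[[-0.001,-0.007,0.012],[0,0,0]],[[-0.001,-0.007,0.012],[0,0,0]]]'

```text
time_s: 2.35
position: [0.445, -0.0691, 0.0544]
orientation: [-2.097, 0.001, 3.076]
wrist_force: [1.2, 8.2, 1.7]
width: 0.0
grip_force: 0.0
```

```bash
python3 - <<'E'
from h import *
st()
c=manip.capture("side");cv2.imwrite("pics/s1.png",cv2.resize(c["image"][150:320,150:350],None,fx=3,fy=3))
# arc: contact radius r on underside, tip centre offset from face by ~d along n
h=np.array([.445,-.187,.070]);r=.105
def wp(th,tilt,n,r=.105):
    t=np.radians(th);u=np.array([0,np.cos(t),np.sin(t)]);nn=np.array([0,np.sin(t),-np.cos(t)])
    # tip half section 14.5 thick: support distance of the tip face toward -nn
    a=np.radians(tilt);perp=np.array([0,-np.sin(a),np.cos(a)])
    d=.004+.0145*abs(perp@nn)
    tip=h+r*u+d*nn; return (tip,tilt,n)
rows([wp(20,30,3),wp(35,32,3),wp(50,36,3),wp(65,42,3),wp(80,50,3)])
E
```

```text
t 2.35 tip [ 0.4442 -0.0812  0.0473] tilt 30.2 x [-0.998  0.066 -0.001] F [1.2 8.2 1.7] q [ 0.23  0.71  1.92 -1.06  1.25 -0.51]
[ 0.445      -0.08208024  0.0887348 ] 30
   [[-0.0004,-0.0117,-0.0071],[0.04,-0.02,-0.03]]
   [[-0.0003,-0.0117,-0.0071],[0.04,-0.03,-0.04]]
   [[-0.0004,-0.0117,-0.0071],[0.04,-0.02,-0.03]]
[ 0.445      -0.09038927  0.11508749] 32
   [[-0.0002,-0.0092,-0.002],[-0.67,-0.0,-0.0]]
   [[-0.0001,-0.0091,-0.0021],[-0.67,-0.0,-0.0]]
   [[-0.0002,-0.0091,-0.0022],[-0.66,-0.0,-0.0]]
[ 0.445      -0.10566542  0.13881995] 36
   [[-0.0003,-0.0097,0.0001],[-1.33,-0.0,-0.0]]
   [[-0.0004,-0.0097,-0.0001],[-1.34,-0.0,-0.0]]
   [[-0.0003,-0.0098,-0.0003],[-1.33,-0.0,-0.0]]
[ 0.445      -0.12690307  0.15783102] 42
   [[-0.0005,-0.0098,0.002],[-2.0,-0.0,-0.0]]
   [[-0.0004,-0.0098,0.0017],[-2.0,-0.0,-0.0]]
   [[-0.0005,-0.0098,0.0013],[-2.0,-0.0,-0.0]]
[ 0.445      -0.15246112  0.17052966] 50
   [[-0.0005,-0.0095,0.0035],[-2.67,-0.0,-0.0]]
   [[-0.0006,-0.0097,0.0031],[-2.67,-0.0,-0.0]]
   [[-0.0005,-0.0097,0.0027],[-2.66,-0.0,-0.0]]
```

View pics/s1.png

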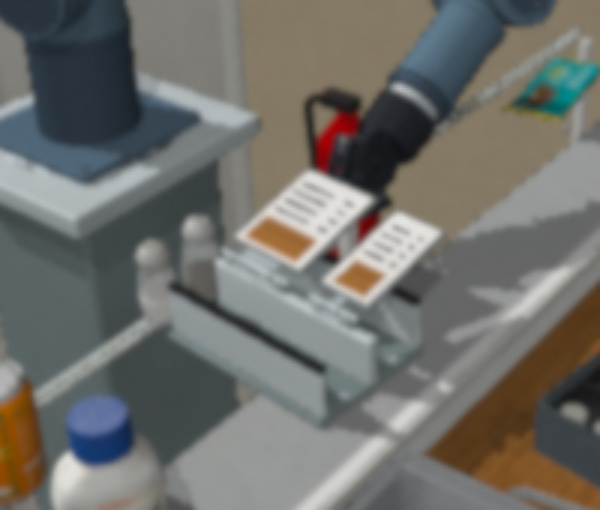

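Crop: the hand is behind and below the wide leaf's free edge (about (375,200)), and the leaf hasn't moved. An 8 N reading in y could be inertia or an edge touch, so I'll back off 8 mm and re-read.

jog_arm --motion '[[[0,0.004,-0.007],[0,0,0]],[[0,0,0],[0,0,0]],[[0,0,0],[0,0,0]]]'

```text
time_s: 2.65
position: [0.4461, -0.0594, 0.0551]
orientation: [-2.097, 0.003, 3.077]
wrist_force: [-0.0, -1.1, -0.1]
width: -0.0
grip_force: 0.0
```

jog_arm --motion '[[[0,-0.0085,-0.005],[0,0,0]],[[0,-0.0085,-0.005],[0,0,0]],[[0,-0.0085,-0.005],[0,0,0]]]'

```text
time_s: 2.9
position: [0.4458, -0.0599, 0.0859]
orientation: [-2.097, 0.002, 3.077]
wrist_force: [0.2, -0.2, 0.5]
width: -0.0002
grip_force: 0.1
```

```bash
cat >> h.py <<'E'
h=np.array([.445,-.187,.070])
def wp(th,tilt,n,r=.11):
    t=np.radians(th);u=np.array([0,np.cos(t),np.sin(t)]);nn=np.array([0,np.sin(t),-np.cos(t)])
    a=np.radians(tilt);perp=np.array([0,-np.sin(a),np.cos(a)])
    return (h+r*u+(.004+.0145*abs(perp@nn))*nn,tilt,n)
def leaf(n="side"):
    q=cloud(manip.capture(n)).reshape(-1,3);q=q[np.isfinite(q[:,2])]
    m=(q[:,0]>.41)&(q[:,0]<.49)&(q[:,1]>-.34)&(q[:,1]<-.03)&(q[:,2]>.082)&(np.hypot(q[:,1]+.187,q[:,2]-.07)<.142)
    a=np.degrees(np.arctan2(q[m,2]-.07,q[m,1]+.187));hh,e=np.histogram(a,range(0,190,5));print(n,{int(k):int(v) for k,v in zip(e,hh) if v})
E
python3 - <<'E'
from h import *
st();leaf()
rows([wp(35,32,3,.112),wp(50,36,3),wp(65,42,3),wp(80,50,3)])
E
```

```text
t 2.9 tip [ 0.445  -0.072   0.0789] tilt 30.1 x [-0.998  0.065 -0.002] F [ 0.2 -0.2  0.5] q [ 0.25  0.65  1.91 -1.03  1.29 -0.57]
side {10: 4, 15: 436, 20: 132, 25: 17, 30: 3}
[ 0.445      -0.0846552   0.11910253] 32
   [[-0.0002,-0.0134,-0.0028],[-0.62,0.05,-0.08]]
   [[-0.0001,-0.0133,-0.0029],[-0.63,0.04,-0.08]]
   [[-0.0001,-0.0134,-0.0031],[-0.62,0.05,-0.07]]
[ 0.445      -0.10245149  0.14265017] 36
   [[-0.0004,-0.0101,0.0009],[-1.33,0.0,-0.0]]
   [[-0.0004,-0.0101,0.0006],[-1.34,0.0,-0.0]]
   [[-0.0004,-0.0102,0.0004],[-1.33,0.0,-0.0]]
[ 0.445      -0.12478998  0.16236256] 42
   [[-0.0005,-0.0102,0.0022],[-2.0,0.0,-0.0]]
   [[-0.0004,-0.0102,0.0018],[-2.0,0.0,-0.0]]
   [[-0.0005,-0.0103,0.0015],[-2.0,0.0,-0.0]]
[ 0.445      -0.15159288  0.1754537 ] 50
   [[-0.0006,-0.0099,0.0037],[-2.67,0.0,-0.0]]
   [[-0.0006,-0.01,0.0033],[-2.66,0.0,-0.0]]
   [[-0.0005,-0.0101,0.0028],[-2.67,0.0,-0.0]]
```

jog_arm --motion '[[[0,-0.0134,-0.003],[-0.6,0,0]],[[0,-0.0134,-0.003],[-0.6,0,0]],[[0,-0.0134,-0.003],[-0.6,0,0]],[[-0.0004,-0.01,0.0008],[-1.33,0,0]],[[-0.0004,-0.01,0.0006],[-1.33,0,0]],[[-0.0004,-0.01,0.0004],[-1.33,0,0]]]'

```text
time_s: 3.45
position: [0.4444, -0.091, 0.1487]
orientation: [-2.2, 0.003, 3.076]
wrist_force: [-0.9, 0.3, -2.8]
width: -0.0001
grip_force: 0.9
```

```bash
python3 - <<'E'
from h import *
st();leaf();c=manip.capture("side");cv2.imwrite("pics/s2.png",cv2.resize(c["image"][150:320,150:350],None,fx=3,fy=3))
rows([wp(65,42,3),wp(80,50,3),wp(95,58,3)])
E
```

```text
t 3.45 tip [ 0.4437 -0.1023  0.1405] tilt 36.1 x [-0.998  0.065 -0.003] F [-0.9  0.3 -2.8] q [ 0.15  0.46  1.93 -0.98  1.26 -0.78]
side {35: 3, 40: 11, 45: 294, 50: 443, 55: 84, 60: 33, 65: 11, 70: 1}
[ 0.445      -0.12478998  0.16236256] 42
   [[-0.0008,-0.0103,0.0019],[-2.01,0.05,-0.12]]
   [[-0.0007,-0.0103,0.0015],[-2.0,0.05,-0.12]]
   [[-0.0007,-0.0103,0.0011],[-2.01,0.05,-0.12]]
[ 0.445      -0.15159288  0.1754537 ] 50
   [[-0.0006,-0.0099,0.0037],[-2.67,-0.0,0.0]]
   [[-0.0006,-0.01,0.0033],[-2.66,-0.0,0.0]]
   [[-0.0006,-0.0102,0.0029],[-2.67,-0.0,0.0]]
[ 0.445      -0.1810662   0.18093932] 58
   [[-0.0006,-0.0093,0.0049],[-2.67,-0.0,0.0]]
   [[-0.0006,-0.0096,0.0045],[-2.66,-0.0,0.0]]
   [[-0.0007,-0.0097,0.0041],[-2.67,-0.0,0.0]]
```

View pics/s2.png

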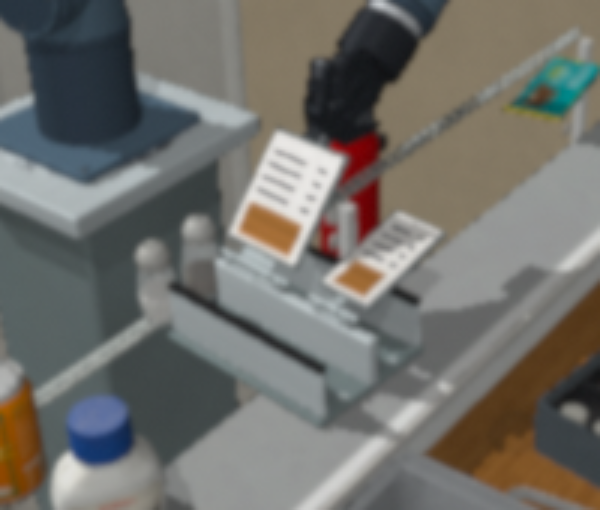

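The wide leaf is now at about 50° (top edge near (310,145) px), and the narrow leaf is unmoved. The model fits, so I'll carry on along the arc.

jog_arm --motion '[[[-0.0007,-0.0103,0.002],[-2,0,-0.1]],[[-0.0007,-0.0103,0.0015],[-2,0,-0.1]],[[-0.0007,-0.0103,0.001],[-2,0,-0.1]],[[-0.0006,-0.01,0.0037],[-2.67,0,0]],[[-0.0006,-0.01,0.0033],[-2.67,0,0]],[[-0.0006,-0.01,0.003],[-2.67,0,0]]]'

```text
time_s: 4.05
position: [0.4449, -0.1416, 0.1837]
orientation: [-2.445, -0.002, 3.08]
wrist_force: [-0.3, 1.5, -1.4]
width: -0.0003
grip_force: 0.7
```

jog_arm --motion '[[[-0.0006,-0.0093,0.005],[-2.67,0,0]],[[-0.0006,-0.0096,0.0045],[-2.67,0,0]],[[-0.0006,-0.0097,0.004],[-2.67,0,0]]]'

```text
time_s: 4.3
position: [0.4448, -0.1726, 0.1904]
orientation: [-2.585, -0.002, 3.079]
wrist_force: [-0.0, 1.8, -0.7]
width: 0.0001
grip_force: 0.6
```

```bash
python3 - <<'E'
from h import *
st();leaf()
rows([wp(110,68,3,.108),wp(125,76,3,.106),wp(140,84,3,.104),wp(155,88,3,.102),wp(168,90,3,.1),wp(178,90,3,.1)])
E
```

```text
t 4.3 tip [ 0.4443 -0.18    0.1785] tilt 58.1 x [-0.998  0.062  0.002] F [-0.   1.8 -0.7] q [-0.23  0.2   1.9  -0.65  1.04 -1.41]
side {70: 2, 75: 11, 80: 30, 85: 32, 90: 281, 95: 309, 100: 66, 105: 21, 110: 3}
[ 0.445      -0.21005365  0.17654036] 68
   [[-0.0005,-0.008,0.0059],[-3.3,0.01,0.04]]
   [[-0.0005,-0.0083,0.0055],[-3.3,0.02,0.03]]
   [[-0.0005,-0.0087,0.0051],[-3.3,0.01,0.04]]
[ 0.445      -0.23673002  0.16458077] 76
   [[-0.0006,-0.0074,0.007],[-2.67,0.0,0.0]]
   [[-0.0005,-0.0077,0.0067],[-2.66,0.0,0.0]]
   [[-0.0006,-0.008,0.0064],[-2.67,0.0,0.0]]
[ 0.445      -0.25888556  0.14612541] 84
   [[-0.0005,-0.0063,0.0078],[-2.67,0.0,0.0]]
   [[-0.0005,-0.0067,0.0075],[-2.66,0.0,0.0]]
   [[-0.0004,-0.007,0.0072],[-2.67,0.0,0.0]]
[ 0.445      -0.27535853  0.12186707] 88
   [[-0.0004,-0.0049,0.0086],[-1.33,0.0,0.0]]
   [[-0.0003,-0.0051,0.0085],[-1.34,0.0,0.0]]
   [[-0.0004,-0.0053,0.0084],[-1.33,0.0,0.0]]
[ 0.445      -0.28335632  0.0976526 ] 90
   [[-0.0002,-0.0026,0.0082],[-0.67,0.0,0.0]]
   [[-0.0001,-0.0026,0.0081],[-0.66,0.0,0.0]]
   [[-0.0002,-0.0027,0.0081],[-0.67,0.0,0.0]]
[ 0.445      -0.28678182  0.07799325] 90
   [[-0.0001,-0.0012,0.0066],[0.0,0.0,0.0]]
   [[-0.0001,-0.0011,0.0065],[0.0,0.0,0.0]]
   [[-0.0,-0.0012,0.0066],[0.0,0.0,0.0]]
```

jog_arm --motion '[[[0,-0.008,0.006],[-3.3,0,0]],[[0,-0.0083,0.0055],[-3.3,0,0]],[[0,-0.0087,0.005],[-3.3,0,0]],[[0,-0.0074,0.007],[-2.67,0,0]],[[0,-0.0077,0.0067],[-2.67,0,0]],[[0,-0.008,0.0064],[-2.67,0,0]]]'

```text
time_s: 4.85
position: [0.4414, -0.231, 0.1767]
orientation: [-2.897, -0.003, 3.079]
wrist_force: [0.2, 1.6, 0.0]
width: -0.0002
grip_force: 0.5
```

jog_arm --motion '[[[0,-0.0063,0.0078],[-2.67,0,0]],[[0,-0.0067,0.0075],[-2.67,0,0]],[[0,-0.007,0.0072],[-2.67,0,0]],[[0,-0.005,0.0086],[-1.33,0,0]],[[0,-0.005,0.0085],[-1.33,0,0]],[[0,-0.0053,0.0084],[-1.33,0,0]]]'

```text
time_s: 5.35
position: [0.4386, -0.2723, 0.1339]
orientation: [-3.106, -0.004, 3.079]
wrist_force: [0.0, 0.9, 2.1]
width: 0.0004
grip_force: 0.4
```

```bash
python3 - <<'E'
from h import *
st();leaf()
rows([wp(168,90,3,.1),wp(178,90,3,.1)])
E
```

```text
t 5.35 tip [ 0.4386 -0.2728  0.1199] tilt 87.9 x [-0.998  0.063  0.004] F [0.  0.9 2.1] q [-0.75  0.3   1.78 -0.03  1.05 -2.24]
side {95: 1, 100: 12, 105: 31, 110: 27, 115: 19, 120: 27, 125: 25, 130: 36, 135: 37, 140: 52, 145: 89, 150: 287, 155: 12, 160: 2}
[ 0.445      -0.28335632  0.0976526 ] 90
   [[-0.0026,-0.003,0.007],[-0.65,-0.1,0.03]]
   [[-0.0025,-0.003,0.007],[-0.66,-0.11,0.03]]
   [[-0.0025,-0.0032,0.0069],[-0.65,-0.1,0.03]]
[ 0.445      -0.28678182  0.07799325] 90
   [[-0.0001,-0.0011,0.0065],[-0.0,-0.0,-0.0]]
   [[-0.0001,-0.0012,0.0066],[-0.0,-0.0,-0.0]]
   [[-0.0,-0.0011,0.0065],[-0.0,-0.0,-0.0]]
```

jog_arm --motion '[[[0,-0.003,0.007],[-0.65,0,0]],[[0,-0.003,0.007],[-0.65,0,0]],[[0,-0.003,0.007],[-0.65,0,0]],[[0,-0.001,0.0065],[0,0,0]],[[0,-0.001,0.0065],[0,0,0]],[[0,-0.001,0.0065],[0,0,0]],[[0,0,0.002],[0,0,0]]]'

```text
time_s: 5.98
position: [0.4377, -0.2849, 0.0913]
orientation: [-3.139, -0.003, 3.079]
wrist_force: [0.4, 1.0, -0.1]
width: -0.0002
grip_force: 0.3
```

jog_arm --motion '[[[0,0,0.002],[0,0,0]],[[0,0,0.001],[0,0,0]],[[0,0,0],[0,0,0]]]'

```text
time_s: 6.23
position: [0.4381, -0.285, 0.0894]
orientation: [-3.138, -0.002, 3.079]
wrist_force: [0.2, 0.1, -0.2]
width: 0.0002
grip_force: 0.0
```

jog_arm --motion '[[[0,0,0.001],[0,0,0]],[[0,0,0.001],[0,0,0]],[[0,0,0],[0,0,0]]]'

```text
time_s: 6.48
position: [0.4383, -0.2853, 0.088]
orientation: [-3.138, -0.001, 3.079]
wrist_force: [-0.7, 0.5, 3.4]
width: 0.0007
grip_force: 1.5
```

jog_arm --motion '[[[0,0,0.001],[0,0,0]],[[0,0,0],[0,0,0]],[[0,0,0],[0,0,0]]]'

```text
time_s: 6.73
position: [0.4383, -0.2853, 0.0879]
orientation: [-3.137, -0.001, 3.079]
wrist_force: [-2.6, 1.9, 11.8]
width: 0.0001
grip_force: 5.6
```

```bash
python3 - <<'E'
from h import *
st()
q=cloud(manip.capture("side")).reshape(-1,3);q=q[np.isfinite(q[:,2])]
m=(q[:,0]>.395)&(q[:,0]<.485)&(q[:,1]>-.33)&(q[:,1]<-.20)&(q[:,2]>.055)&(q[:,2]<.1)
for a in np.arange(-.33,-.2,.01):
    k=m&(q[:,1]>=a)&(q[:,1]<a+.01)
    if k.sum():print(round(a,2),k.sum(),np.percentile(q[k,2],[10,50,90]).round(4))
E
```

```text
t 6.73 tip [ 0.4383 -0.2854  0.0739] tilt 89.8 x [-0.998  0.062  0.001] F [-2.6  1.9 11.8] q [-0.79  0.37  1.8  -0.    0.96 -2.29]
-0.33 33 [0.0688 0.0708 0.0728]
-0.32 79 [0.0701 0.0729 0.0749]
-0.31 81 [0.0717 0.0735 0.0904]
-0.3 100 [0.0718 0.0741 0.0933]
-0.29 62 [0.0721 0.0742 0.0919]
-0.28 45 [0.0713 0.0736 0.0871]
-0.27 38 [0.071  0.073  0.0747]
-0.26 47 [0.0719 0.0733 0.0748]
-0.25 49 [0.0717 0.0729 0.0746]
-0.24 56 [0.0721 0.0733 0.0752]
-0.23 58 [0.0714 0.0734 0.0752]
-0.22 57 [0.0717 0.0735 0.0749]
-0.21 35 [0.0705 0.0723 0.0742]
```

The leaf is flat: its top is about 73–74 mm all along, and the press met a firm 12 N. Now I'll lift clear.

jog_arm --motion '[[[0,0,-0.01],[0,0,0]],[[0,0,-0.025],[0,0,0]],[[0,0,-0.03],[0,0,0]],[[0,0,-0.03],[0,0,0]],[[0,0,-0.03],[0,0,0]],[[0,0,-0.02],[0,0,0]],[[0,0,0],[0,0,0]],[[0,0,0],[0,0,0]]]'

```text
time_s: 7.45
position: [0.4389, -0.2853, 0.2331]
orientation: [-3.136, 0.001, 3.079]
wrist_force: [-0.3, -0.1, -0.2]
width: 0.0001
grip_force: 0.0
```

```bash
python3 - <<'E'
from h import *
st()
c=manip.capture("side");cv2.imwrite("pics/s3.png",cv2.resize(c["image"][150:400,100:400],None,fx=2,fy=2))
q=cloud(c).reshape(-1,3);q=q[np.isfinite(q[:,2])]
m=(q[:,0]>.395)&(q[:,0]<.485)&(q[:,1]>-.31)&(q[:,1]<-.20)&(q[:,2]>.055)&(q[:,2]<.1)
print(m.sum(),np.polyfit(q[m,1],q[m,2],1))
E
```

```text
t 7.45 tip [ 0.4389 -0.2854  0.2191] tilt 89.7 x [-0.998  0.062 -0.001] F [-0.3 -0.1 -0.2] q [-0.79  0.22  1.62 -0.    1.3  -2.29]
662 [-0.0020869  0.0727323]
```

View pics/s3.png

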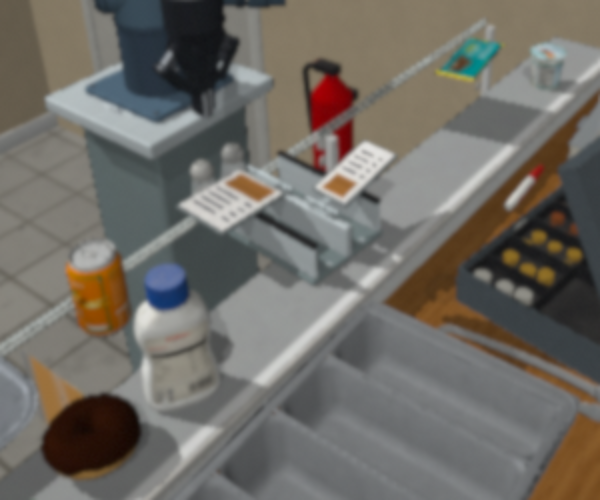

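The wide leaf lies flat on the right (about (235,200) px, slope 0.002). The narrow leaf, shakers, can and bottle look undisturbed, and the hand is clear above.

```bash
python3 -c "
from station import manip
print(manip.job_done())"
```

```text
the job is handed in; nothing more can be done
None
```

The wide leaf was turned over the ridge and pressed flat on the right-hand side, measured level to within about 0.1°; the narrow leaf and loose things look undisturbed in the last picture, the hand is clear, and the job is handed in (no verdict returned).

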